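Show the technician the next core for the vice

TASK

Call the technician and show what to clamp next: press the larger of the two push buttons on the grey call box fully down and let it go; then point at the shortest of the four rock cores, bringing the fingertips to a centimetre or two above the middle of its top and staying there for two seconds; then point in the same way, for two seconds, at the empty gap between the vice's jaws, from just above the jaw tops. Point at no other core on the way (cross the cores well above their tops), do not press the smaller button, and do not touch the cores, their tray, the vice or any of the loose things around them.

Things in the scene. Friction and masses are not known exactly. Their poses are not given: they have to be found in the camera images.
- call_button (a joint): travel of the larger push button on the call box: 0 released, 0.006 m fully down; a spring pushes it back up; fully down takes about 5 N
- call_button_top (a point): centre of the top of the larger push button (black, round, 34 mm across); the button is pressed straight down
- lamp_button (a joint): travel of the smaller push button on the call box: 0 released, 0.006 m fully down; black, round, 18 mm across, its centre 76 mm from that of the larger button; not to be pressed
- lamp_button_top (a point): centre of the top of the smaller push button
- callbox: grey plastic box fixed to the bench, 90 x 150 x 40 mm (x, y, z), with the two push buttons on its top, the larger centred 38 mm to its +y, the smaller 38 mm to its -y; origin at the centre of its underside
- tray: low open dark steel tray fixed to the bench, 220 x 220 mm, rim 20 mm high, floor and walls 5 mm thick; origin at the centre of its underside; four rock cores stand in it in a two by two pattern, about 110 mm apart
- core_short: grey-white rock core standing upright in the tray, loose, 54 mm in diameter, 55 mm tall; origin at the centre of its underside, z up; the shortest of the four
- core_short_top (a point): centre of the top face of the shortest core
- vice: steel machine vice fixed to the bench, 90 mm wide (feet 150 mm), 85 mm tall to the jaw tops, about 225 mm long with its screw along its x axis, the screw's cross bar at its -x end; origin on its underside; the jaws stand open and empty with a 60 mm gap, its bottom 30 mm above the bench
- vice_gap (a point): middle of the open gap between the vice's two jaws, level with the jaw tops (85 mm above the bench); jaw faces 30 mm either side of it along the vice's x, jaws 90 mm wide along y
- stylus: small steel test stylus with a conical point, standing loose in the middle of the tray, 20 mm across, 34 mm tall; origin at its underside
- weight: knobbed steel weight standing loose on the bench, 56 mm across, 66 mm tall; origin at its underside
- mug: white mug standing loose on the bench, 80 mm across, 90 mm tall, handle at its +y; origin at its underside
- ruler: steel ruler lying loose, 300 x 30 x 4 mm, long along its x; origin at the centre of its underside
- brush: hand brush lying loose towards the far right of the bench, 200 mm long along its x; origin near its middle
- core_b: grey-white rock core standing upright in the tray, loose, 54 mm in diameter, 80 mm tall; origin at the centre of its underside, z up
- core_b_top (a point): centre of the top face of that core
- core_c: grey-white rock core standing upright in the tray, loose, 54 mm in diameter, 90 mm tall; origin at the centre of its underside, z up
- core_c_top (a point): centre of the top face of that core
- core_d: grey-white rock core standing upright in the tray, loose, 54 mm in diameter, 100 mm tall; origin at the centre of its underside, z up
- core_d_top (a point): centre of the top face of that core
There are look-alikes about, which are no part of the job. What is shaped like the core_short but brown or pink is not meant.

How it is judged:
By the outcome, as a careful person would: the job done as asked, in the order asked, and still so for the second after the job is handed in, with the robot touching nothing.
It also fails if it takes over 56 s, if anything falls off the work surface, if the arm or the gripper's body presses on something with over 40 N, if the wrist force passes 120 N, or if a joint passes its speed limit or range.

ROBOT

A 6-joint arm with a two-finger parallel gripper is mounted at the origin on the work surface. World frame = base frame: x ahead of the robot, y to its left, z up, the work surface at z = 0. Lengths are in mm, angles in rad, forces in N, time in s.
With the tool pointing down it reaches from about 275 to 725 mm from the base axis. Payload 15.9 kg.
Tool frame: the origin (TCP) lies between the finger pads, 19 mm behind the fingertips; this is the grasp point; z points along the fingers, y is the line along which they close (so a half turn about z gives the same grasp; the last joint's range is limited). The gripper opens to 85 mm and grips with 20 to 120 N. Pads are 22 mm wide; open, the fingers measure 114 mm over their backs; the gripper's body (76 mm by 85 mm) begins 54 mm behind the grasp point. The pads swing forward as they close: fully open they stand 13 mm farther back than shut.
Start: joints at [-1.137, 0.213, -0.034, 1.323, 0, 1.571], TCP at [210.153, -453.675, 250.006] pointing down, gripper open.
Joint ranges: [-2.98, 2.98], [-0.74, 1.72], [-1.14, 1.35], [-2.1, 2.04], [-1.57, 1.44], [-3.14, 3.14]. Speed limits (rad/s): [1.89, 1.89, 2.39, 2.57, 3.14, 3.14].

INTERFACE

Orientations are given as a unit quaternion [w, x, y, z].
In Python, from station import telemetry, grab_frame, camera_params, job, finder gives the robot as it stands. The module is installed in compiled form; this text tells all that it offers.
- The arm moves only by the tool send_rows, never from a script. Its argument "moves" is a list of rows, each an object with "dp": the shift along the tool's x, y, z in mm, a list of three; "turn": the turn about the tool's z in degrees; "claw": the finger opening in mm, from 0 to 85.4. A call has 1 to 10 rows; each row is the pose to reach, as a shift and turn from the pose commanded when the call began, along the tool's axes at that moment; what a row does not reach only later rows make up. A row lasts 1/10 s, in which the tool goes at most 50 mm and 8.59 degrees, less where a joint would pass 70% of its speed; a pose out of reach is approached as far as the arm can. A call with a gripper value outside its range is refused whole. The fingers move at their own pace and stop on an object; "squeeze" is the grip in N (left out, the last holds). Time passes only in rows, so rows that repeat a pose let the fingers close. It gives the time, the measured TCP pose, the force, the opening and the grip force at its end, in the units of the state.
- telemetry.read_state(): the state, without advancing time (a new reading comes with each control period).
- grab_frame(name): name is "scene" or "top" or "wrist"; returns the picture (384x512x3 uint8, red, green, blue); there is no depth.
- camera_params(name): a dict with "camera_matrix" (3x3 intrinsics, pixels), "D" ([k1, k2, p1, p2, k3] as OpenCV has them; the pictures are not rectified), "world_from_camera" (4x4, takes a point from camera to world coordinates); the wrist camera has in their place "tool_from_camera" (4x4, takes a point from camera to tool coordinates, whose origin is the TCP and whose axes are the flange's). Camera axes: x right, y down, z forward; pixel columns grow to the right and rows downward; lengths in mm; the calibration is good to about 2 mm. A picture is of the moment at which its call begins: read the wrist's pose just before it. camera_params takes no time and is no camera call.
- job.finish_job(): hands the job in; it is judged then, once.
Trained networks look in the newest picture that a camera, given by its name, has taken for a name from the list of things; names that differ only in an ending like _2 or _b are one class to them, and where a whole thing is asked for, a point or a joint stands for the part that bears it (a point fixed in the world has none). Each returns a list of dicts, best first, with "p" (0 to 1); they miss things now and then, are a little off and sometimes report something else, mostly with a low value. They report only what shows in the picture. A call takes as long as a camera call. They do not tell look-alikes from the thing itself.
- finder.search_frame(camera, thing): "point" ([x, y, z] in mm, in world coordinates, good to about 4 mm: the middle of the surface that is visible of it).
- finder.silhouettes(camera, thing): "region" (384x512 bool, what is visible of it).
The state is a dict: "t": time; "joint_pos": joint angles; "dq": joint speeds; "joint_torque": joint torques, N m; "ee_pos": TCP position; "ee_rot": TCP orientation; "force": force on the tool from outside, world axes, zero at the start; "ft_torque": the same for the moment, N m; "finger_gap": opening from 0.0 (shut) to 1.0 (fully open); "grip_force": force on a finger pad.
Only numpy, scipy, OpenCV 4.12 (cv2) and the standard library are available. Lean on these libraries where they do the work, as an engineer would, in place of code of your own. Each camera call takes 0.05 s, during which the arm holds its last target. There are 200 camera calls.

## Working session

There is one attempt and no reset: what is moved stays moved. The work goes in short steps, Python scripts to look and compute and a tool call to move; the robot and the scene stay as the last step left them, time stands still between calls to the robot, and variables do not carry over. Pictures are saved under pics/ and viewed, at most 10 in all, crops included, and the job is handed in when it is done.

Besides the shell and the picture viewer there is one more tool, called after "Call:" by a JSON object that holds its "method" and its "body", one argument or row to a line. send_rows: Moves the arm, as the interface text tells. Its arguments: {"type":"object","properties":{"moves":{"type":"array"},"squeeze":{"type":"number"}},"required":["moves"]}

```bash
mkdir -p pics; python3 - <<'E'
from station import telemetry, grab_frame, camera_params, finder
import cv2
s=telemetry.read_state(); print(s['t'],s['ee_pos'],s['ee_rot'],s['finger_gap'])
for c in("top","scene"):
    cv2.imwrite(f"pics/{c}0.png",cv2.cvtColor(grab_frame(c),cv2.COLOR_RGB2BGR))
    p=camera_params(c);print(p['camera_matrix'],p['D'],p['world_from_camera'])
    for n in("call_button_top","callbox","core_short","vice","stylus","tray"):
        print(c,n,[([round(v) for v in d['point']],round(d['p'],2)) for d in finder.search_frame(c,n)][:7])
print(telemetry.read_state()['t'])
E
```

```text
0.0 [ 210.04164357 -453.3940959   249.52323719] [-5.34476021e-04  9.76563508e-01  2.15228748e-01 -1.20736769e-04] 1.0010562439715325
[[371.0285974    0.         256.51537761]
 [  0.         371.0285974  194.75965477]
 [  0.           0.           1.        ]] [0.04141109 0.         0.         0.         0.        ] [[-2.60859665e-02 -9.91996929e-01  1.23537913e-01  5.19958998e+02]
 [-9.99626421e-01  2.48767300e-02 -1.13210716e-02  8.32946209e+00]
 [ 8.15724898e-03 -1.23787083e-01 -9.92275273e-01  1.07338732e+03]
 [ 0.00000000e+00  0.00000000e+00  0.00000000e+00  1.00000000e+00]]
top call_button_top [([495, -300, 61], 0.73)]
top callbox [([500, -337, 40], 0.82), ([523, -31, 86], 0.19)]
top core_short [([648, 304, 51], 0.87), ([634, 209, 52], 0.77), ([614, 80, 56], 0.75), ([744, 155, 56], 0.63), ([497, 210, 55], 0.56)]
top vice [([470, 371, 27], 0.63)]
top stylus []
top tray [([563, 22, 5], 0.88)]
[[413.78338123   0.         257.85377647]
 [  0.         413.78338123 184.34300964]
 [  0.           0.           1.        ]] [-0.09785059  0.          0.          0.          0.        ] [[ 8.60935056e-01  4.18788239e-01 -2.88803116e-01  9.65744937e+02]
 [ 5.08712879e-01 -7.07150577e-01  4.91069514e-01 -6.00069181e+02]
 [ 1.42684654e-03 -5.69696824e-01 -8.21853693e-01  1.06712556e+03]
 [ 0.00000000e+00  0.00000000e+00  0.00000000e+00  1.00000000e+00]]
scene call_button_top []
scene callbox [([515, -347, 45], 0.73)]
scene core_short [([617, 66, 59], 0.8), ([655, 294, 50], 0.7), ([510, 198, 49], 0.68), ([640, 199, 53], 0.65), ([753, 142, 55], 0.63)]
scene vice [([528, -46, 76], 0.69), ([472, 356, 49], 0.62)]
scene stylus []
scene tray [([565, -6, 7], 0.69), ([473, 354, 50], 0.65)]
0.7
```

View pics/top0.png

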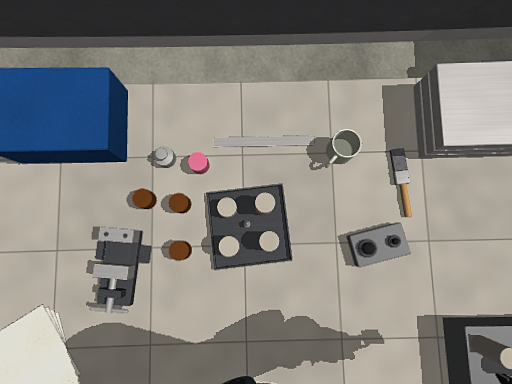

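View pics/scene0.png

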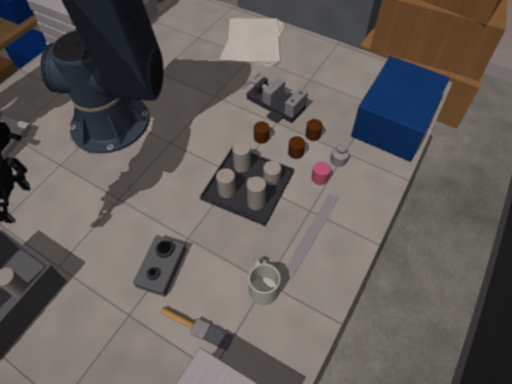

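The four candidate grey-white cores in the top view are at (227,207), (265,203), (229,246) and (269,241). In the scene view they are at (272,172), (256,188), (241,155) and (227,180). The one at top (227,207) / scene (272,172) looks shortest, because it shows the least side wall. The brown and pink ones are look-alikes. I'll check with a crop and by triangulation.

```bash
cat > h.py <<'E'
import numpy as np, cv2
from station import camera_params
def ray(c,uv):
    p=camera_params(c);T=np.array(p['world_from_camera'])
    n=cv2.undistortPoints(np.array([[uv]],float),np.array(p['camera_matrix']),np.array(p['D']))[0,0]
    return T[:3,3],T[:3,:3]@np.array([*n,1])
def atz(c,uv,z):
    o,d=ray(c,uv);return o+d*(z-o[2])/d[2]
def proj(c,P):
    p=camera_params(c);T=np.linalg.inv(np.array(p['world_from_camera']))
    return cv2.projectPoints(np.array([P],float),cv2.Rodrigues(T[:3,:3])[0],T[:3,3],np.array(p['camera_matrix']),np.array(p['D']))[0][0,0]
def tri(a,b):
    o1,d1=ray('top',a);o2,d2=ray('scene',b)
    t=np.linalg.lstsq(np.c_[d1,-d2],o2-o1,rcond=None)[0]
    p,q=o1+t[0]*d1,o2+t[1]*d2;return (p+q)/2,np.linalg.norm(p-q)
E
python3 - <<'E'
import cv2,numpy as np
a=cv2.imread('pics/top0.png');b=cv2.imread('pics/scene0.png')
def crop(im,x,y,w,h,k,n):
    c=cv2.resize(im[y:y+h,x:x+w],None,fx=k,fy=k,interpolation=cv2.INTER_CUBIC);return c
A=crop(a,200,180,100,95,4,0);B=crop(b,195,135,100,95,4,0)
C=crop(a,80,215,100,105,4,0)[:200*2];D=crop(a,340,215,100,105,4,0)[:200*2]
cv2.imwrite('pics/c1.png',np.hstack([A,B])); 
E=crop(b,240,70,100,100,4,0)
cv2.imwrite('pics/c2.png',np.hstack([C,E]))
E
```

```text
(no output)
```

View pics/c1.png

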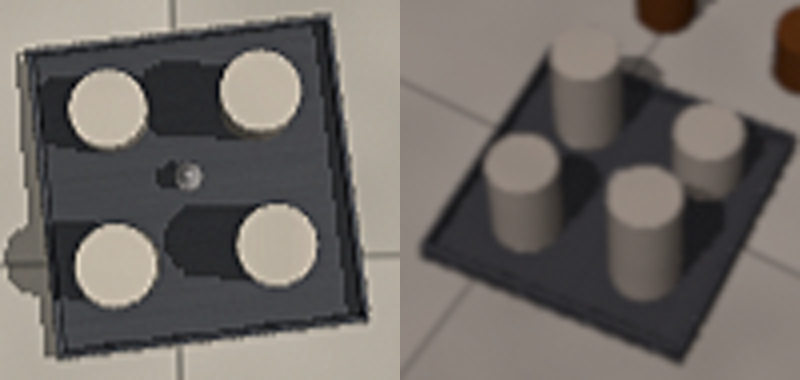

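View pics/c2.png

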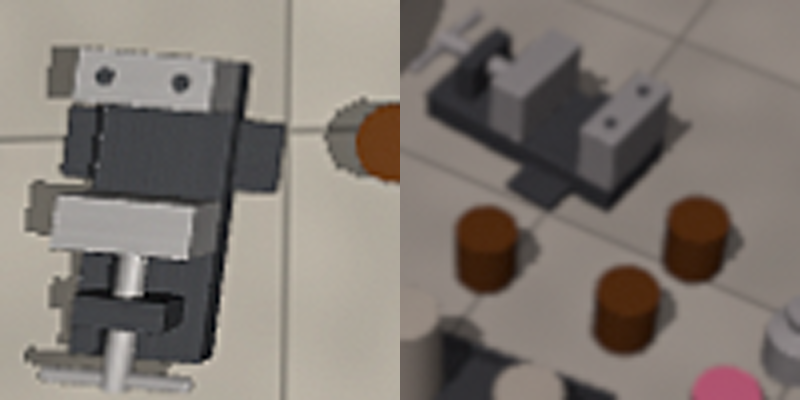

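Confirmed: the core at top (227,207), crop (108,108) / scene crop (709,134), is the shortest. The vice gap's middle is at about top (114,253) / scene (285,91). Next I'll measure those and look at the buttons.

```bash
python3 - <<'E'
from h import *
S=np.array([200,180]);
for n,a,b in [('TL',(108,108),(309,134)),('TR',(260,91),(244,196)),('BL',(116,265),(186,54)),('BR',(277,244),(123,163))]:
    print(n,*tri((200+a[0]/4-.4,180+a[1]/4-.4),(195+b[0]/4-.4,135+b[1]/4-.4)))
print('vice',*tri((113.6,252.8),(285,91)))
print('at85',atz('top',(113.6,252.8),85),atz('scene',(285,91),85))
print('short at60',atz('top',(226.6,206.6),60),atz('scene',(271.9,168.1),60))
fi,mo=atz('top',(80+144/4-.4,215+105/4-.4),85),atz('top',(80+128/4-.4,215+50-.4),85)
print(fi,mo,np.linalg.norm(fi-mo))
a=cv2.imread('pics/top0.png');b=cv2.imread('pics/scene0.png')
c=np.hstack([cv2.resize(i,(400,400),interpolation=cv2.INTER_CUBIC) for i in(a[212:272,345:405+10-10],b[230:290,130:190])])
cv2.imwrite('pics/c3.png',cv2.convertScaleAbs(c,alpha=1.8))
E
```

```text
TL [615.8752176   79.81096649  53.48691422] 0.6099102679038131
TR [619.92329996 -23.79371387 101.39637263] 0.9248296752911279
BL [509.39311318  73.88419348  89.88168431] 0.26609357304961323
BR [520.39367559 -32.31886214  81.45340075] 0.6049217570343662
vice [500.00481865 375.11189918  81.07879835] 0.42965638897794145
at85 [499.91503775 373.52331782  85.        ] [502.00646591 371.39927796  85.        ]
short at60 [615.50880766  79.53479738  60.        ] [618.0237683   75.31855257  60.        ]
[530.66909199 369.15114802  85.        ] [469.83101325 377.83610437  85.        ] 61.45486386331114
```

View pics/c3.png

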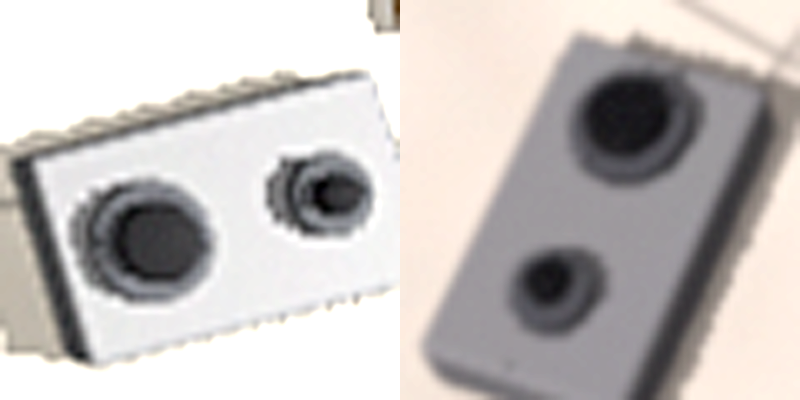

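The larger button is at top crop (163,242) / scene crop (625,115), about 34 mm across. The smaller one is at (340,193) / (548,280).

```bash
python3 - <<'E'
from h import *
from station import telemetry
from scipy.spatial.transform import Rotation as R
k=60/400
def T(x,y):return (345+x*k-.4,212+y*k-.4)
def Sc(x,y):return (130+x*k-.4,230+y*k-.4)
L,e=tri(T(163,242),Sc(225,115));l,e2=tri(T(340,193),Sc(148,280))
print(L,e,l,e2,np.linalg.norm((L-l)[:2]))
for z in(50,55,60):print(z,atz('top',T(163,242),z),atz('scene',Sc(225,115),z))
s=telemetry.read_state();w,x,y,q=s['ee_rot'];M=R.from_quat([x,y,q,w]).as_matrix()
print(M,s['ee_pos'])
for n,P in [('but',(494,-300,110)),('core',(616.5,78,200)),('vice',(500.5,373,200))]:
    print(n,M.T@(np.array(P)-s['ee_pos']))
E
```

```text
[ 494.39597901 -303.97154387   55.84833306] 1.150607407245264 [ 512.41171724 -376.94682341   55.82991029] 0.9808151188854531 75.16620415798376
50 [ 493.78869644 -306.13700236   50.        ] [ 492.18096595 -301.95753707   50.        ]
55 [ 493.91655762 -304.60060232   55.        ] [ 494.50891832 -303.42299844   55.        ]
60 [ 494.04441879 -303.06420228   60.        ] [ 496.83687068 -304.88845981   60.        ]
[[ 9.07381674e-01  4.20307623e-01  1.44573515e-05]
 [ 4.20307623e-01 -9.07381673e-01 -4.13839474e-05]
 [-4.27565279e-06  4.36275705e-05 -9.99999999e-01]] [ 210.15905999 -453.68959356  250.02565889]
but [322.1495737  -20.16071869 140.02340206]
core [ 592.17972549 -311.65938073   50.00953004]
vice [ 610.91420017 -628.09265848   49.99564472]
```

Call:
{"method": "send_rows", "body": {
  "moves": [
    {"dp": [40,-2,0],"turn": 0,"claw": 0},
    {"dp": [80,-4,20],"turn": 0,"claw": 0},
    {"dp": [120,-6,40],"turn": 0,"claw": 0},
    {"dp": [160,-8,60],"turn": 0,"claw": 0},
    {"dp": [200,-10,80],"turn": 0,"claw": 0},
    {"dp": [240,-12,100],"turn": 0,"claw": 0},
    {"dp": [280,-15,120],"turn": 0,"claw": 0},
    {"dp": [310,-16,130],"turn": 0,"claw": 0},
    {"dp": [321,-17,130],"turn": 0,"claw": 0},
    {"dp": [321,-17,130],"turn": 0,"claw": 0}
  ]
}}

```text
t: 1.7
ee_pos: [495.0, -302.6, 119.9]
ee_rot: [-0.0, 0.976, 0.216, -0.0]
force: [-1.4, -0.3, 0.6]
finger_gap: 0.001
grip_force: 0.0
```

```bash
python3 - <<'E'
from station import telemetry, grab_frame, camera_params, finder
import cv2,numpy as np
from scipy.spatial.transform import Rotation as R
s=telemetry.read_state();print(s['t'],s['joint_pos'],s['ee_pos'],s['ee_rot'],s['force'],s['finger_gap'])
cv2.imwrite('pics/w1.png',cv2.cvtColor(grab_frame('wrist'),cv2.COLOR_RGB2BGR))
for n in('call_button_top','lamp_button_top'):print(n,finder.search_frame('wrist',n)[:2])
p=camera_params('wrist');w,x,y,z=s['ee_rot'];M=R.from_quat([x,y,z,w]).as_matrix()
T=np.eye(4);T[:3,:3]=M;T[:3,3]=s['ee_pos'];W=np.linalg.inv(T@np.array(p['tool_from_camera']))
for P in [(494.5,-303.5,57),(494.5,-303.5,62),tuple(np.array(s['ee_pos'])-[0,0,19])]:
  print(cv2.projectPoints(np.array([P],float),cv2.Rodrigues(W[:3,:3])[0],W[:3,3],np.array(p['camera_matrix']),np.array(p['D']))[0].ravel())
E
```

```text
1.7 [-5.48739505e-01  4.31094715e-01 -6.44782758e-02  1.07556332e+00
  2.58857948e-05  2.15725187e+00] [ 495.04660029 -302.64874014  119.86160184] [-1.27237265e-04  9.76375040e-01  2.16082743e-01 -1.13469785e-04] [-1.41886436 -0.26720896  0.61067761] 0.0006494896717151239
call_button_top [{'point': [501.6, -297.7, 58.1], 'p': 0.77}]
lamp_button_top [{'point': [516.7, -375.0, 59.4], 'p': 0.81}]
[253.08247337 219.72091463]
[253.0751437  222.91494331]
[251.90497132 252.73227453]
```

View pics/w1.png

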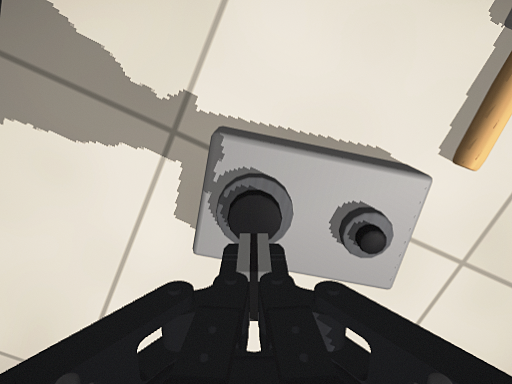

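The wrist view shows the large button's disc around (255,217), just ahead of the closed fingertips and within about 2 mm of the prediction. I'll descend gently.

Call:
{"method": "send_rows", "body": {
  "moves": [
    {"dp": [0,0,15],"turn": 0,"claw": 0},
    {"dp": [0,0,30],"turn": 0,"claw": 0},
    {"dp": [0,0,36],"turn": 0,"claw": 0},
    {"dp": [0,0,38],"turn": 0,"claw": 0},
    {"dp": [0,0,40],"turn": 0,"claw": 0},
    {"dp": [0,0,42],"turn": 0,"claw": 0},
    {"dp": [0,0,43],"turn": 0,"claw": 0},
    {"dp": [0,0,43],"turn": 0,"claw": 0}
  ]
}}

```text
t: 2.65
ee_pos: [494.4, -303.7, 77.3]
ee_rot: [0.0, 0.977, 0.215, 0.0]
force: [-0.8, -1.9, 3.5]
finger_gap: 0.001
grip_force: 1.6
```

Call:
{"method": "send_rows", "body": {
  "moves": [
    {"dp": [0,0,1],"turn": 0,"claw": 0},
    {"dp": [0,0,2],"turn": 0,"claw": 0},
    {"dp": [0,0,2],"turn": 0,"claw": 0}
  ]
}}

```text
t: 2.95
ee_pos: [494.5, -303.5, 75.1]
ee_rot: [0.0, 0.977, 0.215, 0.0]
force: [-2.0, -3.7, 3.8]
finger_gap: -0.004
grip_force: 2.3
```

Call:
{"method": "send_rows", "body": {
  "moves": [
    {"dp": [0,0,1],"turn": 0,"claw": 0},
    {"dp": [0,0,2],"turn": 0,"claw": 0},
    {"dp": [0,0,2],"turn": 0,"claw": 0}
  ]
}}

```text
t: 3.25
ee_pos: [494.6, -303.6, 74.4]
ee_rot: [0.001, 0.977, 0.215, 0.0]
force: [-6.8, -0.4, 24.4]
finger_gap: 0.004
grip_force: 12.0
```

The button is at its stop: 24 N, with travel ended. Now up and across to the core.

Call:
{"method": "send_rows", "body": {
  "moves": [
    {"dp": [0,0,-15],"turn": 0,"claw": 0},
    {"dp": [0,0,-50],"turn": 0,"claw": 0},
    {"dp": [0,0,-95],"turn": 0,"claw": 0},
    {"dp": [15,-16,-135],"turn": 0,"claw": 0},
    {"dp": [45,-49,-147],"turn": 0,"claw": 0},
    {"dp": [75,-82,-147],"turn": 0,"claw": 0},
    {"dp": [105,-115,-147],"turn": 0,"claw": 0},
    {"dp": [135,-148,-147],"turn": 0,"claw": 0},
    {"dp": [165,-180,-147],"turn": 0,"claw": 0},
    {"dp": [195,-212,-147],"turn": 0,"claw": 0}
  ]
}}

```text
t: 4.25
ee_pos: [582.1, -26.7, 219.7]
ee_rot: [-0.0, 0.977, 0.215, -0.0]
force: [1.3, -0.1, 0.3]
finger_gap: 0.001
grip_force: 0.0
```

Call:
{"method": "send_rows", "body": {
  "moves": [
    {"dp": [30,-33,0],"turn": 0,"claw": 0},
    {"dp": [55,-60,0],"turn": 0,"claw": 0},
    {"dp": [70,-77,0],"turn": 0,"claw": 0},
    {"dp": [76,-83,0],"turn": 0,"claw": 0},
    {"dp": [76,-83,0],"turn": 0,"claw": 0}
  ]
}}

```text
t: 4.75
ee_pos: [616.1, 79.1, 219.4]
ee_rot: [-0.0, 0.976, 0.216, -0.0]
force: [-0.9, -0.5, 0.7]
finger_gap: 0.002
grip_force: 0.0
```

```bash
python3 - <<'E'
from station import telemetry, grab_frame, camera_params, finder
import cv2,numpy as np
from scipy.spatial.transform import Rotation as R
s=telemetry.read_state();print(s['t'],s['joint_pos'],s['ee_pos'],s['force'])
im=cv2.cvtColor(grab_frame('wrist'),cv2.COLOR_RGB2BGR)
for d in finder.search_frame('wrist','core_short')[:5]:print(d)
p=camera_params('wrist');w,x,y,z=s['ee_rot'];M=R.from_quat([x,y,z,w]).as_matrix()
T=np.eye(4);T[:3,:3]=M;T[:3,3]=s['ee_pos'];W=np.linalg.inv(T@np.array(p['tool_from_camera']))
th=np.linspace(0,2*np.pi,60)
P=np.c_[616.5+27*np.cos(th),78+27*np.sin(th),60+0*th]
q=cv2.projectPoints(P,cv2.Rodrigues(W[:3,:3])[0],W[:3,3],np.array(p['camera_matrix']),np.array(p['D']))[0]
cv2.polylines(im,[np.int32(q.round())],True,(0,0,255))
cv2.imwrite('pics/w2.png',im)
E
```

```text
4.75 [1.27551255e-01 4.77666588e-01 2.62712461e-01 1.35673049e+00
 3.75980825e-04 2.83385238e+00] [616.0889381   79.1244156  219.44618297] [-0.88356141 -0.48523841  0.72197466]
{'point': [733.0, 149.9, 56.3], 'p': 0.85}
{'point': [515.4, 208.1, 54.9], 'p': 0.78}
{'point': [619.4, 80.8, 63.8], 'p': 0.76}
{'point': [649.5, 294.1, 52.4], 'p': 0.72}
{'point': [633.1, 210.0, 53.1], 'p': 0.6}
```

View pics/w2.png

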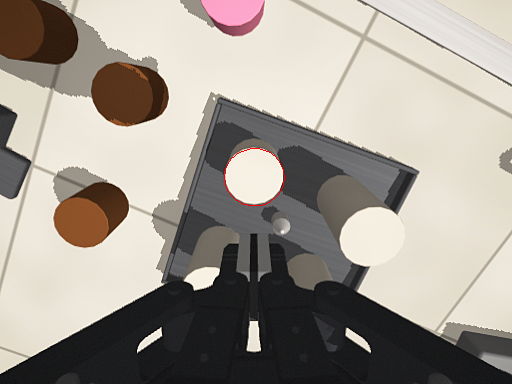

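The projected rim (red) lies on the short core's top at (254,176), so the position is right. Descending to put the tips 15 mm above it, then holding.

Call:
{"method": "send_rows", "body": {
  "moves": [
    {"dp": [0,0,20],"turn": 0,"claw": 0},
    {"dp": [0,0,45],"turn": 0,"claw": 0},
    {"dp": [0,0,70],"turn": 0,"claw": 0},
    {"dp": [0,0,90],"turn": 0,"claw": 0},
    {"dp": [0,0,108],"turn": 0,"claw": 0},
    {"dp": [0,0,118],"turn": 0,"claw": 0},
    {"dp": [0,0,124],"turn": 0,"claw": 0},
    {"dp": [0,0,126],"turn": 0,"claw": 0},
    {"dp": [0,0,126],"turn": 0,"claw": 0},
    {"dp": [0,0,126],"turn": 0,"claw": 0}
  ]
}}

```text
t: 5.85
ee_pos: [616.6, 78.2, 94.8]
ee_rot: [0.0, 0.977, 0.215, 0.001]
force: [-0.8, -0.6, 0.3]
finger_gap: -0.001
grip_force: 0.0
```

Call:
{"method": "send_rows", "body": {
  "moves": [
    {"dp": [0,0,0],"turn": 0,"claw": 0},
    {"dp": [0,0,0],"turn": 0,"claw": 0},
    {"dp": [0,0,0],"turn": 0,"claw": 0},
    {"dp": [0,0,0],"turn": 0,"claw": 0},
    {"dp": [0,0,0],"turn": 0,"claw": 0},
    {"dp": [0,0,0],"turn": 0,"claw": 0},
    {"dp": [0,0,0],"turn": 0,"claw": 0},
    {"dp": [0,0,0],"turn": 0,"claw": 0},
    {"dp": [0,0,0],"turn": 0,"claw": 0},
    {"dp": [0,0,0],"turn": 0,"claw": 0}
  ]
}}

```text
t: 6.85
ee_pos: [616.2, 78.3, 94.0]
ee_rot: [-0.0, 0.977, 0.215, -0.0]
force: [-0.5, 0.1, 0.1]
finger_gap: -0.001
grip_force: 0.0
```

Call:
{"method": "send_rows", "body": {
  "moves": [
    {"dp": [0,0,0],"turn": 0,"claw": 0},
    {"dp": [0,0,0],"turn": 0,"claw": 0},
    {"dp": [0,0,0],"turn": 0,"claw": 0},
    {"dp": [0,0,0],"turn": 0,"claw": 0},
    {"dp": [0,0,0],"turn": 0,"claw": 0},
    {"dp": [0,0,0],"turn": 0,"claw": 0},
    {"dp": [0,0,0],"turn": 0,"claw": 0},
    {"dp": [0,0,0],"turn": 0,"claw": 0},
    {"dp": [0,0,0],"turn": 0,"claw": 0},
    {"dp": [0,0,0],"turn": 0,"claw": 0}
  ]
}}

```text
t: 7.85
ee_pos: [616.2, 78.3, 94.0]
ee_rot: [-0.0, 0.977, 0.215, -0.0]
force: [-0.4, -0.2, 0.3]
finger_gap: -0.001
grip_force: 0.0
```

Call:
{"method": "send_rows", "body": {
  "moves": [
    {"dp": [0,0,0],"turn": 0,"claw": 0},
    {"dp": [0,0,0],"turn": 0,"claw": 0},
    {"dp": [0,0,0],"turn": 0,"claw": 0},
    {"dp": [0,0,0],"turn": 0,"claw": 0},
    {"dp": [0,0,0],"turn": 0,"claw": 0},
    {"dp": [0,0,0],"turn": 0,"claw": 0}
  ]
}}

```text
t: 8.45
ee_pos: [616.2, 78.3, 94.0]
ee_rot: [-0.0, 0.977, 0.215, 0.0]
force: [0.2, -0.2, -0.8]
finger_gap: 0.001
grip_force: 0.0
```

Call:
{"method": "send_rows", "body": {
  "moves": [
    {"dp": [0,0,-25],"turn": 0,"claw": 0},
    {"dp": [0,0,-70],"turn": 0,"claw": 0},
    {"dp": [0,0,-110],"turn": -7,"claw": 0},
    {"dp": [1,-25,-126],"turn": -14,"claw": 0},
    {"dp": [4,-70,-126],"turn": -21,"claw": 0},
    {"dp": [7,-115,-126],"turn": -28,"claw": 0},
    {"dp": [10,-160,-126],"turn": -35,"claw": 0},
    {"dp": [12,-205,-126],"turn": -42,"claw": 0},
    {"dp": [15,-250,-126],"turn": -50,"claw": 0},
    {"dp": [18,-290,-126],"turn": -50,"claw": 0}
  ]
}}

```text
t: 9.45
ee_pos: [509.5, 350.9, 220.2]
ee_rot: [-0.0, 0.792, 0.61, 0.0]
force: [0.5, -0.1, 0.1]
finger_gap: 0.0
grip_force: 0.0
```

```bash
python3 - <<'E'
from station import telemetry, grab_frame, camera_params, finder
import cv2,numpy as np
from scipy.spatial.transform import Rotation as R
s=telemetry.read_state();print(s['t'],s['joint_pos'],s['ee_pos'],s['force'])
im=cv2.cvtColor(grab_frame('wrist'),cv2.COLOR_RGB2BGR)
p=camera_params('wrist');w,x,y,z=s['ee_rot'];M=R.from_quat([x,y,z,w]).as_matrix()
T=np.eye(4);T[:3,:3]=M;T[:3,3]=s['ee_pos'];W=np.linalg.inv(T@np.array(p['tool_from_camera']))
d=np.array([60.84,-8.685,0]);d/=np.linalg.norm(d);e=np.array([-d[1],d[0],0]);c=np.array([500.5,373,85])
P=np.array([c+30*a*d+45*b*e for a,b in((1,1),(1,-1),(-1,-1),(-1,1))])
q=cv2.projectPoints(P,cv2.Rodrigues(W[:3,:3])[0],W[:3,3],np.array(p['camera_matrix']),np.array(p['D']))[0]
cv2.polylines(im,[np.int32(q.round())],True,(0,0,255))
cv2.imwrite('pics/w3.png',im)
print(M.T@(c+[0,0,34]-s['ee_pos']))
E
```

```text
9.45 [6.02989209e-01 4.70741251e-01 2.53748890e-01 1.35351469e+00
 1.12562850e-04 2.43233559e+00] [509.51165205 350.85672359 220.1714744 ] [ 0.54226233 -0.07735537  0.05064559]
[ 19.07355527 -14.38411088 101.17558321]
```

View pics/w3.png

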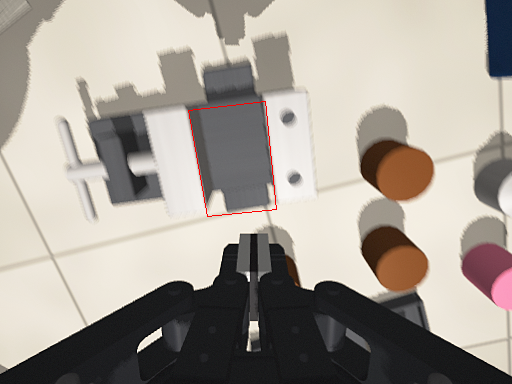

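The red outline matches the gap between the jaws, with its centre at about (232,158). I'll shift over it, descend to 15 mm above the jaw tops and hold.

Call:
{"method": "send_rows", "body": {
  "moves": [
    {"dp": [15,-11,10],"turn": 0,"claw": 0},
    {"dp": [19,-14,35],"turn": 0,"claw": 0},
    {"dp": [19,-14,60],"turn": 0,"claw": 0},
    {"dp": [19,-14,80],"turn": 0,"claw": 0},
    {"dp": [19,-14,92],"turn": 0,"claw": 0},
    {"dp": [19,-14,98],"turn": 0,"claw": 0},
    {"dp": [19,-14,101],"turn": 0,"claw": 0},
    {"dp": [19,-14,101],"turn": 0,"claw": 0},
    {"dp": [19,-14,101],"turn": 0,"claw": 0},
    {"dp": [19,-14,101],"turn": 0,"claw": 0}
  ]
}}

```text
t: 10.5
ee_pos: [502.4, 371.2, 119.7]
ee_rot: [0.0, 0.794, 0.608, 0.001]
force: [-0.1, -0.5, 0.1]
finger_gap: 0.001
grip_force: 0.0
```

Call:
{"method": "send_rows", "body": {
  "moves": [
    {"dp": [0,0,0],"turn": 0,"claw": 0},
    {"dp": [0,0,0],"turn": 0,"claw": 0},
    {"dp": [0,0,0],"turn": 0,"claw": 0},
    {"dp": [0,0,0],"turn": 0,"claw": 0},
    {"dp": [0,0,0],"turn": 0,"claw": 0},
    {"dp": [0,0,0],"turn": 0,"claw": 0},
    {"dp": [0,0,0],"turn": 0,"claw": 0},
    {"dp": [0,0,0],"turn": 0,"claw": 0},
    {"dp": [0,0,0],"turn": 0,"claw": 0},
    {"dp": [0,0,0],"turn": 0,"claw": 0}
  ]
}}

```text
t: 11.5
ee_pos: [502.1, 370.9, 119.0]
ee_rot: [0.0, 0.794, 0.608, -0.0]
force: [0.3, -0.1, 0.4]
finger_gap: -0.003
grip_force: 0.0
```

Call:
{"method": "send_rows", "body": {
  "moves": [
    {"dp": [0,0,0],"turn": 0,"claw": 0},
    {"dp": [0,0,0],"turn": 0,"claw": 0},
    {"dp": [0,0,0],"turn": 0,"claw": 0},
    {"dp": [0,0,0],"turn": 0,"claw": 0},
    {"dp": [0,0,0],"turn": 0,"claw": 0},
    {"dp": [0,0,0],"turn": 0,"claw": 0},
    {"dp": [0,0,0],"turn": 0,"claw": 0},
    {"dp": [0,0,0],"turn": 0,"claw": 0},
    {"dp": [0,0,0],"turn": 0,"claw": 0},
    {"dp": [0,0,0],"turn": 0,"claw": 0}
  ]
}}

```text
t: 12.5
ee_pos: [502.1, 370.9, 119.0]
ee_rot: [-0.0, 0.794, 0.608, 0.0]
force: [-0.5, -0.4, -0.6]
finger_gap: 0.001
grip_force: 0.0
```

Call:
{"method": "send_rows", "body": {
  "moves": [
    {"dp": [0,0,0],"turn": 0,"claw": 0},
    {"dp": [0,0,0],"turn": 0,"claw": 0},
    {"dp": [0,0,0],"turn": 0,"claw": 0},
    {"dp": [0,0,0],"turn": 0,"claw": 0},
    {"dp": [0,0,0],"turn": 0,"claw": 0},
    {"dp": [0,0,0],"turn": 0,"claw": 0}
  ]
}}

```text
t: 13.1
ee_pos: [502.1, 371.0, 119.0]
ee_rot: [-0.0, 0.794, 0.608, -0.0]
force: [0.1, -0.2, 0.9]
finger_gap: -0.002
grip_force: 0.0
```

```bash
python3 -c "
from station import job
print(job.finish_job())"
```

```text
the job is handed in; nothing more can be done
None
```

I pressed the larger button to its stop (about 24 N) and released it. I then pointed for over 2 s about 15 mm above the shortest core and about 15 mm above the vice gap, and handed the job in at about 13 s with the arm touching nothing.

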